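Prise open the desk box with the letter opener and fetch the memory stick

ROBOT

A 6-joint arm with a two-finger parallel gripper is mounted at the origin on the work surface; the furniture and walls round the work are solid. World frame = base frame: x ahead of the robot, y to its left, z up, the work surface at z = 0. Lengths are in m, angles in rad, forces in N, time in s.
With the tool pointing down it reaches from about 0.225 to 0.875 m from the base axis. Payload 3.4 kg.
Tool frame: the origin (TCP) lies at the centre of the arm's flange, where the gripper is bolted on; the fingertips stand 173 mm ahead of it and the grasp point (between the pads) lies 155 mm ahead of it (env.finger_overhang is the distance from the TCP to the fingertips, in m); z points along the fingers, x is the direction in which the jaws open and shut, and the axes are right-handed (so a half turn about z gives the same grasp; the last joint's range is limited). The gripper opens to 85 mm and grips with 20 to 120 N. Pads are 22 mm wide; open, the fingers measure 114 mm over their backs; the gripper's body (76 mm by 85 mm) begins 54 mm behind the grasp point. The pads swing forward as they close: fully open they stand 13 mm farther back than shut.
Start: joints at [1.118, 0.276, 1.505, -0, 1.361, -0.121], TCP at [0.187, 0.544, 0.405] pointing down, gripper open.
Joint ranges: [-2.89, 2.89], [-0.75, 2.08], [0.22, 2.7], [-1.18, 4.32], [0.11, 2.71], [-2.7, 2.7]. Speed limits (rad/s): [2.57, 2.57, 3.14, 3.14, 3.14, 3.14].

INTERFACE

Orientations are given as a unit quaternion [x, y, z, w].
In Python, from workcell import env gives the robot as it stands.
- The arm moves only by the tool step_arm, never from a script. Its argument "steps" is a list of rows, each a list of 6 numbers: the shift along the tool's x, y, z in mm, then the turn, a rotation vector about the tool's x, y, z in rad. A call has 1 to 10 rows; each row shifts and turns the commanded pose from where the row before left it, along the tool's axes as they then stand; what a row does not reach is not made up. A row lasts 1/12 s, in which the tool goes at most 41.7 mm and 7.16 degrees, less where a joint would pass 70% of its speed; a pose out of reach is approached as far as the arm can. A call with a gripper value outside its range is refused whole. "grip" is the finger opening in mm, from 0 to 85.4, set as the call begins (left out, the last holds). The fingers move at their own pace and stop on an object; "newtons" is the grip in N (left out, the last holds). Time passes only in rows, so rows that do not move let the fingers close. It gives the time, the measured TCP pose, the force and the opening at its end, in the units of the state.
- env.observe(): the state, without advancing time (a new reading comes with each control period).
- env.read_camera(name): name is "side" or "top"; returns a dict with "img" (384x512x3 uint8, red, green, blue), "fx", "fy", "cx", "cy" (pixels), "rvec" (rotation vector, rad) and "tvec" (3), from world to camera coordinates, as OpenCV has them. Camera axes: x right, y down, z forward; pixel columns grow to the right and rows downward; lengths in m; the calibration is good to about 2 mm. A picture is of the moment at which its call begins. There is no depth.
- env.sign_off(): hands the job in, once; it reports no verdict.
The state is a dict: "time_s": time; "joint_pos": joint angles; "qd": joint speeds; "effort": joint torques, N m; "tcp_pos": TCP position; "tcp_rot": TCP orientation; "ft_force": force on the tool from outside, world axes, zero at the start; "ft_torque": the same for the moment, N m; "finger_gap": finger opening in m.
Only numpy, scipy, OpenCV 4.12 (cv2) and the standard library are available. Lean on these libraries where they do the work, as an engineer would, in place of code of your own. Each camera call takes 0.05 s, during which the arm holds its last target.

TASK

The flush lid of the wooden desk box has no handle: take the letter opener from the pen tray, push its blade into the notch at the box's front and prise the lid up with it, then swing the lid right open, to upright or beyond, so that it stays open. Lay the letter opener back in the pen tray, then take the memory stick out of the box and set it down, not dropped, flat on the square note pad; the eraser stays in the box, and the ink bottle must not be knocked over.

Things in the scene. Friction and masses are not known exactly. Their poses are not given: they have to be found in the camera images.
- desk_box: Fixed wooden box, 120 (its x) x 180 (its y) x 59 mm high without the lid; origin: centre of its underside; front (with the notch) at its -x side, z up. Walls 5 mm; the inner floor lies 30 mm above the underside. The memory stick and the eraser lie side by side on it, about 40 mm to either side of the middle, long sides along the box's x; which is on which side varies.
- notch (a point): Centre of the notch on the outer front face of the box, 53 mm up. The notch is a gap in the front wall, 40 mm wide (y) and 12 mm high (47 to 59 mm up), closed above by the lid's flat underside; a blade pushed in along the box's +x passes under the lid. Axes as the box.
- box_hinge (a point): Middle of the lid's hinge line, at the top of the rear wall, 59 mm up; the hinge axis is the box's y, level with the lid's underside.
- box_lid (a joint): Angle of the lid, rad: 0 shut, about 1.57 upright, stop at 1.85. A stiff hinge (0.08 N m friction): the lid stays where it is left at any angle; 1 to 2 N at the front edge moves it.
- lid_edge (a point): Middle of the lid's free front edge. The lid is a wooden panel 120 x 180 x 6 mm, flush with the box's front and sides when shut; mass 60 g.
- pen_tray: Fixed low black tray, 220 (x) x 100 (y) x 14 mm, walls and floor 4 mm; origin: centre of its underside.
- opener_mid (a point): Letter opener, loose, about 70 g, lying in the tray, blade flat: this point is the centre of its dark wooden handle, which is 90 long (along its x) x 16 wide (y) x 20 mm high (z) and flat-sided. The blade points along +x. About balanced near the front of the handle.
- opener_tip (a point): Tip of the letter opener's steel blade, 125 mm from opener_mid along the opener's +x and at the same height. The blade is 80 mm long, 14 mm wide (8 mm in the last 20 mm), 3 mm thick, at half the handle's height.
- stick_mid (a point): Centre of the loose memory stick: dark, with a narrower grey metal end, 54 (its y) x 18 (its x) x 9 mm; it lies flat in the box.
- eraser_mid (a point): Centre of the loose eraser in a blue and white sleeve, 58 (its y) x 23 (its x) x 13 mm, in the box beside the stick; it stays in the box.
- pad_top (a point): Centre of the top face of the fixed square note pad, 77 x 77 x 22 mm; top 22 mm above the desk.
- ink_bottle: Bystander: loose ink bottle, 33 mm across, 82 mm tall, standing upright; origin: centre of its underside.
Mind the look-alikes: they are no part of the job. Of the things that look like the part that bears opener_mid, take the one that is farthest from the robot's base at the start.

How it is judged:
By the outcome, as a careful person would: the job done as asked, in the order asked, and still so for the second after the job is handed in, with the robot touching nothing.
It also fails if it takes over 58 s, if anything falls off the work surface, if the arm or the gripper's body presses on something with over 40 N, if the wrist force passes 120 N, or if a joint passes its speed limit or range.

## Working session

There is one attempt and no reset: what is moved stays moved. The work goes in short steps, Python scripts to look and compute and a tool call to move; the robot and the scene stay as the last step left them, time stands still between calls to the robot, and variables do not carry over. Pictures are saved under pics/ and viewed, and the job is handed in when it is done.

Besides the shell and the picture viewer there is one more tool, called in YAML: its name, and indented under it one key for each argument. step_arm: Moves the arm, as the interface text tells. Its arguments: {"type":"object","properties":{"steps":{"type":"array","items":{"type":"array","items":{"type":"number"}}},"grip":{"type":"number"},"newtons":{"type":"number"}},"required":["steps"]}

```bash
ls; mkdir -p pics
python3 - <<'E'
from workcell import env
import cv2
o=env.observe(); print(o['time_s'],o['tcp_pos'],o['tcp_rot'],o['finger_gap'])
for n in('side','top'):
    c=env.read_camera(n); cv2.imwrite(f'pics/{n}0.png',c['img'][:,:,::-1]); print(n,c['fx'],c['fy'],c['cx'],c['cy'],c['rvec'],c['tvec'])
E
```

```text
pics
0.0 [0.18722503 0.5434353  0.4038495 ] [ 8.14162712e-01  5.80636054e-01 -8.00534396e-04  4.58419480e-04] 0.08524311168651433
side 465.460030268985 465.460030268985 252.92205903618853 189.6167632963543 [ 1.74166999 -2.18642954  0.55296876] [0.05836794 0.50130614 1.03172494]
top 483.39337354084836 483.39337354084836 254.1315683172173 191.44428378932065 [ 2.12971028 -2.12422997  0.14890201] [-0.03719417  0.53503264  1.0180463 ]
```

```bash
ls -la . ; ls -la pics
```

```text
total 12
drwxr-xr-x  3 agent agent 4096 Dec  7 06:41 .
drwxr-xr-x 23 root  root  4096 Dec  7 06:41 ..
drwxr-xr-x  2 agent agent 4096 Dec  7 06:42 pics
total 560
drwxr-xr-x 2 agent agent   4096 Dec  7 06:42 .
drwxr-xr-x 3 agent agent   4096 Dec  7 06:41 ..
-rw-r--r-- 1 agent agent 267032 Dec  7 06:42 side0.png
-rw-r--r-- 1 agent agent 292269 Dec  7 06:42 top0.png
```

View pics/side0.png

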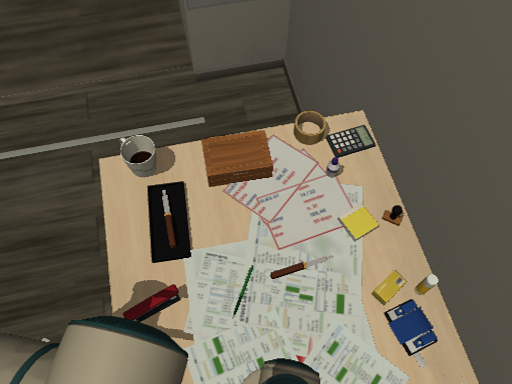

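View pics/top0.png

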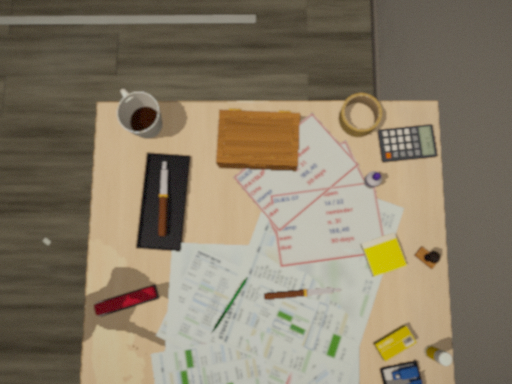

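The two opener-like things are at top px (163,200) in the black tray and (300,294) on the papers. The one in the tray matches the description and looks farther from the base. I'll confirm that in an enlarged crop with coordinates.

```bash
cat > h.py <<'E'
import numpy as np, cv2
from workcell import env
def cam(n):
    c=env.read_camera(n); c['K']=np.array([[c['fx'],0,c['cx']],[0,c['fy'],c['cy']],[0,0,1.]])
    c['R']=cv2.Rodrigues(np.array(c['rvec'],float))[0]; c['t']=np.array(c['tvec'],float); return c
def ray(c,uv):
    d=c['R'].T@np.linalg.inv(c['K'])@np.array([uv[0],uv[1],1.]); o=-c['R'].T@c['t']; return o,d
def plane(c,uv,z):
    o,d=ray(c,uv); return o+d*(z-o[2])/d[2]
def proj(c,p):
    q=c['R']@np.array(p,float)+c['t']; return (c['K']@q)[:2]/q[2]
def tri(c1,u1,c2,u2):
    (o1,d1),(o2,d2)=ray(c1,u1),ray(c2,u2)
    s=np.linalg.lstsq(np.c_[d1,-d2],o2-o1,rcond=None)[0]
    a,b=o1+d1*s[0],o2+d2*s[1]; return (a+b)/2,np.linalg.norm(a-b)
def crop(c,x0,y0,x1,y1,s,fn):
    cv2.imwrite(fn,cv2.resize(c['img'][y0:y1,x0:x1,::-1],None,fx=s,fy=s,interpolation=cv2.INTER_CUBIC))
E
python3 - <<'E'
from h import *
t=cam('top');s=cam('side')
for n,u,z in[('tray opener',(163,205),.014),('other',(285,294),.01),('boxTL',(219,110),.065),('TR',(300,112),.065),('BR',(297,170),.065),('BL',(217,167),.065),('pad',(384,256),.022),('ink',(374,179),.08)]: print(n,plane(t,u,z).round(3))
crop(t,130,90,310,260,4,'pics/t1.png'); crop(s,140,110,300,270,4,'pics/s1.png')
print(-t['R'].T@t['t'],-s['R'].T@s['t'])
E
```

```text
tray opener [0.509 0.17  0.014]
other [ 0.313 -0.104  0.01 ]
boxTL [0.714 0.042 0.065]
TR [ 0.709 -0.137  0.065]
BR [ 0.579 -0.129  0.065]
BL [0.585 0.045 0.065]
pad [ 0.396 -0.319  0.022]
ink [ 0.556 -0.29   0.08 ]
[ 0.36429518 -0.05932882  1.08987647] [-0.02207258  0.07828934  1.14566775]
```

View pics/t1.png

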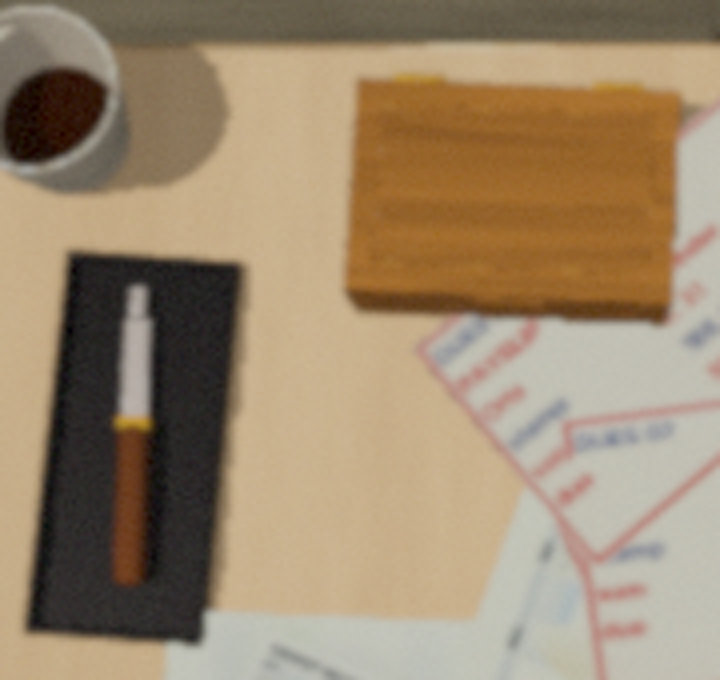

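View pics/s1.png

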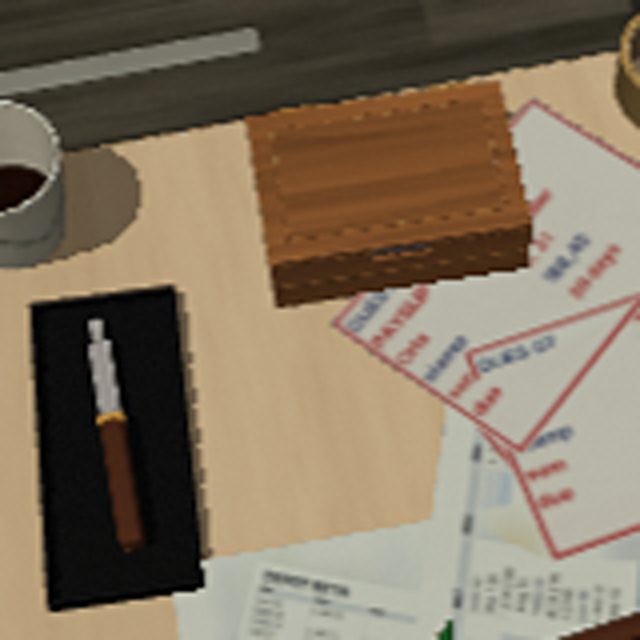

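The opener in the tray (0.54 m from the base, the other 0.33 m) is the one meant: dark handle, blade up-image towards the back. Next I'll measure its axis, the box corners, the notch, the pad and the bottle.

Run:
```python
from h import *
t=cam('top');s=cam('side')
T=lambda x,y:(130+(x+.5)/4-.5,90+(y+.5)/4-.5)
S=lambda x,y:(140+(x+.5)/4-.5,110+(y+.5)/4-.5)
print('handle rear top', plane(t,T(130,586),.024),'front',plane(t,T(134,418),.024))
print('tip',plane(t,T(138,285),.014), 'blade base',plane(t,T(135,418),.014))
print('side: rear',plane(s,S(129,552),.024),'front',plane(s,S(108,416),.024),'tip',plane(s,S(95,320),.014))
B={}
for n,a,b in[('TL',(360,80),(247,122)),('TR',(680,93),(500,84)),('BR',(668,305),(530,228)),('BL',(347,291),(270,266))]:
    p,e=tri(t,T(*a),s,S(*b)); print(n,plane(t,T(*a),.065).round(4),plane(s,S(*b),.065).round(4),p.round(4),e.round(4))
print('notch side', plane(s,S(400,252),.056))
for n,c,l,h in[('tray',None,None,None)]:
    for a,b in[((70,255),(32,303)),((240,265),(175,287)),((200,640),(203,585)),((30,630),(50,608))]: print('tray',plane(t,T(*a),.014).round(4),plane(s,S(*b),.014).round(4))
for n,c in(('top',t),('side',s)):
    hsv=cv2.cvtColor(c['img'],cv2.COLOR_RGB2HSV)
    m=cv2.inRange(hsv,(25,150,150),(33,255,255))
    for q in cv2.findContours(m,0,2)[0]:
        if cv2.contourArea(q)>150:
            r=cv2.minAreaRect(q); print(n,r, plane(c,r[0],.022).round(4),[plane(c,k,.022).round(3) for k in cv2.boxPoints(r)])
    i,h=c['img'].astype(int),0
crop(t,350,130,450,280,4,'pics/t2.png'); crop(s,310,110,420,250,4,'pics/s2.png')
```

```text
handle rear top [0.4379828  0.16761699 0.024     ] front [0.53197107 0.16866782 0.024     ]
tip [0.61057958 0.17118925 0.014     ] blade base [0.53354472 0.17023863 0.014     ]
side: rear [0.43542935 0.1714246  0.024     ] front [0.53329964 0.17089755 0.024     ] tip [0.61224183 0.17010606 0.014     ]
TL [0.715  0.0409 0.065 ] [0.7151 0.0416 0.065 ] [0.7153 0.0413 0.0644] 0.0007
TR [ 0.707  -0.1358  0.065 ] [ 0.7077 -0.1376  0.065 ] [ 0.7054 -0.1362  0.0688] 0.0014
BR [ 0.5876 -0.128   0.065 ] [ 0.5889 -0.1293  0.065 ] [ 0.5866 -0.1281  0.0694] 0.0008
BL [0.5955 0.0461 0.065 ] [0.5985 0.0469 0.065 ] [0.5944 0.0463 0.0713] 0.0018
notch side [ 0.59501447 -0.04081221  0.056     ]
tray [0.6282 0.211  0.014 ] [0.635  0.2105 0.014 ]
tray [0.6223 0.1129 0.014 ] [0.6258 0.1126 0.014 ]
tray [0.4089 0.1297 0.014 ] [0.4068 0.1296 0.014 ]
tray [0.4141 0.2248 0.014 ] [0.4132 0.2265 0.014 ]
top ((395.3529357910156, 343.0882263183594), (19.37933921813965, 36.8721923828125), 59.036251068115234) [ 0.2135 -0.3358  0.022 ] [array([ 0.211, -0.292,  0.022]), array([ 0.25 , -0.36 ,  0.022]), array([ 0.216, -0.38 ,  0.022]), array([ 0.177, -0.312,  0.022])]
top ((385.07659912109375, 256.83575439453125), (29.133594512939453, 34.60148620605469), 70.01689147949219) [ 0.3945 -0.3212  0.022 ] [array([ 0.411, -0.276,  0.022]), array([ 0.437, -0.347,  0.022]), array([ 0.378, -0.366,  0.022]), array([ 0.352, -0.295,  0.022])]
side ((359.9706115722656, 222.11767578125), (23.49530601501465, 28.983261108398438), 59.03623962402344) [ 0.397  -0.3224  0.022 ] [array([ 0.415, -0.277,  0.022]), array([ 0.442, -0.356,  0.022]), array([ 0.379, -0.367,  0.022]), array([ 0.354, -0.29 ,  0.022])]
```

View pics/t2.png

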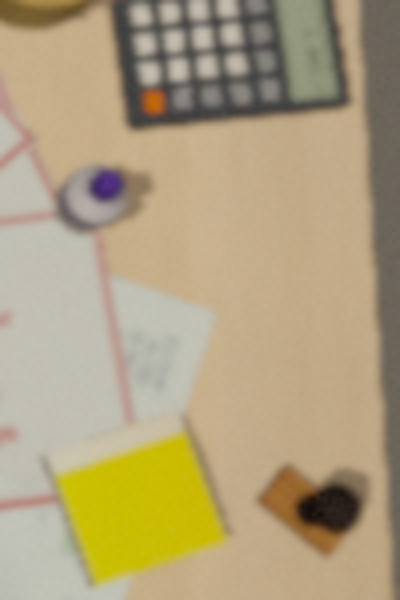

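View pics/s2.png

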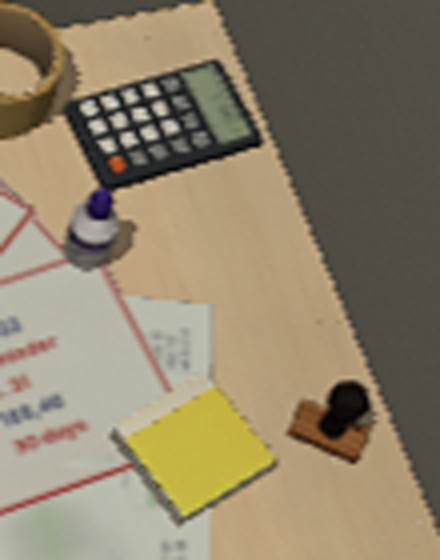

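```bash
cat >> h.py <<'E'
from scipy.spatial.transform import Rotation as Ro
def st():
    o=env.observe(); R=Ro.from_quat(o['tcp_rot']).as_matrix()
    print('t',round(o['time_s'],2),'tcp',np.round(o['tcp_pos'],4),'xang',round(np.arctan2(R[1,0],R[0,0]),4),'z',R[:,2].round(4),'gap',round(o['finger_gap']*1e3,1),'F',np.round(o['ft_force'],1),'M',np.round(o['ft_torque'],2)); return o,R
def go(p,ang=None):
    "mm shift in tool axes after turning to x-angle ang; turn about tool z"
    o,R=st(); a0=np.arctan2(R[1,0],R[0,0]); ang=a0 if ang is None else ang
    Rt=np.c_[[np.cos(ang),np.sin(ang),0],[np.sin(ang),-np.cos(ang),0],[0,0,-1.]]
    print('turn tool-z',round(-(ang-a0),3),'then shift mm',(Rt.T@(np.array(p)-o['tcp_pos'])*1e3).round(1))
E
python3 - <<'E'
from h import *
go((.496,.170,.25),1.578)
P=np.array([[.715,.0412],[.7073,-.1367],[.5883,-.1287],[.597,.0465]])
M=np.array([[60,90],[60,-90],[-60,-90],[-60,90]])/1e3
c=P.mean(0); H=(P-c).T@M; a=np.arctan2(H[1,0]-H[0,1],H[0,0]+H[1,1]); print('box',c,a)
t=cam('top'); Q=[plane(t,(350+x/4-.4,130+y/4-.4),.022) for x,y in((45,455),(185,415),(230,533),(92,587))]; print(np.round(Q,4),np.mean(Q,0))
E
```

```text
t 0.3 tcp [0.1873 0.5436 0.4044] xang 1.239 z [-3.e-04 -5.e-04 -1.e+00] gap 85.5 F [-0.1 -0.   0.3] M [-0.02 -0.02 -0.02]
turn tool-z -0.339 then shift mm [-375.8  306.   154.4]
box [ 0.6519   -0.044425] -0.04939564408821387
[[ 0.4236 -0.2696  0.022 ]
 [ 0.4457 -0.3467  0.022 ]
 [ 0.3817 -0.3683  0.022 ]
 [ 0.3525 -0.2927  0.022 ]] [ 0.40085336 -0.31932057  0.022     ]
```

step_arm:
  steps:
    - [0,0,0,0,0,-0.113]
    - [0,0,0,0,0,-0.113]
    - [0,0,0,0,0,-0.113]
    - [-28,23,11,0,0,0]
    - [-28,23,11,0,0,0]
    - [-28,23,11,0,0,0]
    - [-28,23,11,0,0,0]
    - [-28,23,11,0,0,0]
    - [-28,23,11,0,0,0]
    - [-28,23,11,0,0,0]
  grip: 45
  newtons: 100

```text
time_s: 1.18
tcp_pos: [0.3505, 0.3474, 0.3275]
tcp_rot: [0.704, 0.71, 0.0, 0.0]
ft_force: [0.6, 0.3, -0.4]
finger_gap: 0.0452
```

step_arm:
  steps:
    - [-28,23,11,0,0,0]
    - [-28,23,11,0,0,0]
    - [-28,23,11,0,0,0]
    - [-28,23,11,0,0,0]
    - [-28,23,11,0,0,0]
    - [-28,23,11,0,0,0]
    - [0,0,0,0,0,0]
    - [0,0,0,0,0,0]

```text
time_s: 1.85
tcp_pos: [0.49, 0.1803, 0.261]
tcp_rot: [0.706, 0.708, -0.0, -0.0]
ft_force: [-0.5, 0.4, 0.6]
finger_gap: 0.0453
```

Run:
```python
from h import *
go((.496,.170,.20),1.578)
s=cam('side');crop(s,120,100,320,270,4,'pics/s3.png')
```

```text
t 1.85 tcp [0.49   0.1803 0.261 ] xang 1.5742 z [-1.3e-03 -1.0e-04 -1.0e+00] gap 45.3 F [-0.5  0.4  0.6] M [0.05 0.03 0.02]
turn tool-z -0.004 then shift mm [-10.4   6.   61. ]
```

View pics/s3.png

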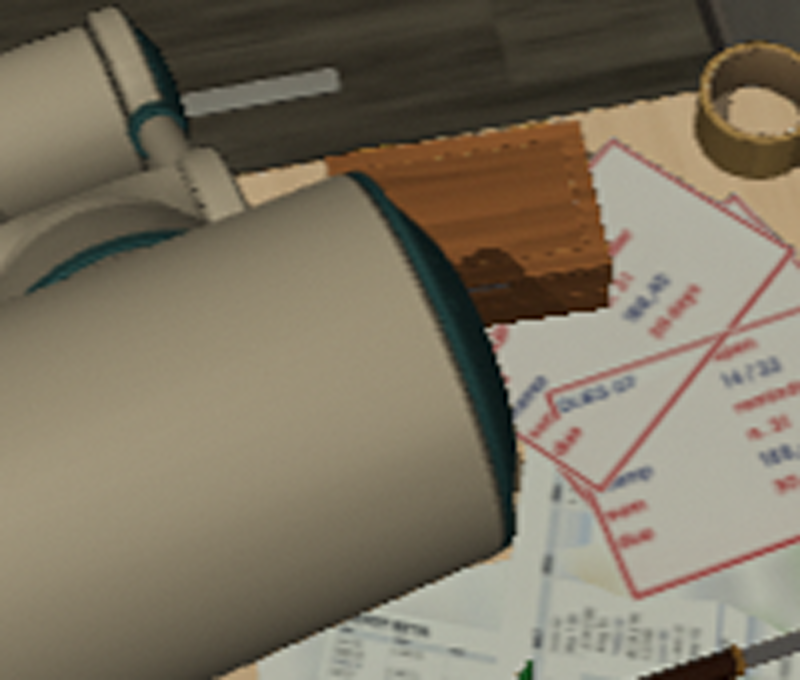

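The arm hides the tray, so I'll go down by calibration and watch the force reading.

step_arm:
  steps:
    - [-5,3,15,0,0,0]
    - [-5,3,15,0,0,0]
    - [0,0,15,0,0,0]
    - [0,0,15,0,0,0]
    - [0,0,10,0,0,0]
    - [0,0,6,0,0,0]
    - [0,0,4,0,0,0]
    - [0,0,0,0,0,0]

```text
time_s: 2.57
tcp_pos: [0.4946, 0.1724, 0.1814]
tcp_rot: [0.704, 0.71, -0.0, -0.0]
ft_force: [-0.1, 0.3, 0.8]
finger_gap: 0.045
```

step_arm:
  steps:
    - [0,0,0,0,0,0]
    - [0,0,0,0,0,0]
    - [0,0,0,0,0,0]
    - [0,0,0,0,0,0]
    - [0,0,0,0,0,0]
    - [0,0,0,0,0,0]
  grip: 5

```text
time_s: 3.07
tcp_pos: [0.4954, 0.1719, 0.1828]
tcp_rot: [0.705, 0.71, 0.001, 0.0]
ft_force: [-0.8, -0.1, 6.6]
finger_gap: 0.0139
```

step_arm:
  steps:
    - [0,0,0,0,0,0]
    - [0,0,0,0,0,0]

```text
time_s: 3.23
tcp_pos: [0.4954, 0.172, 0.1828]
tcp_rot: [0.705, 0.71, 0.001, 0.0]
ft_force: [-0.6, 0.7, 6.8]
finger_gap: 0.0133
```

Run:
```python
from h import *
st()
s=cam('top');crop(s,120,130,260,260,5,'pics/t3.png')
```

```text
t 3.23 tcp [0.4954 0.172  0.1828] xang 1.5778 z [ 1.9e-03  6.0e-04 -1.0e+00] gap 13.3 F [-0.6  0.7  6.8] M [0.02 0.13 0.03]
```

View pics/t3.png

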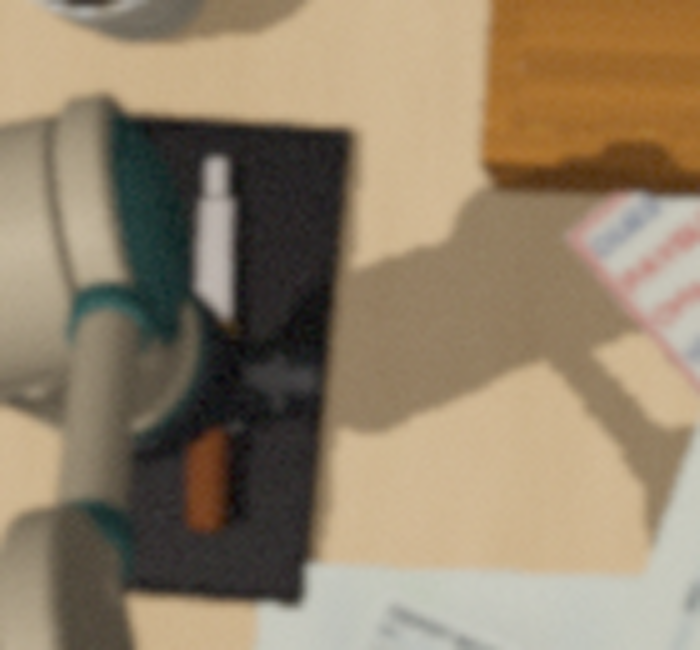

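Picture: the opener sits between the fingers (handle end at crop (207,525), blade tip at (215,160)) and the grip is held. Lift, then check in the air.

step_arm:
  steps:
    - [0,0,-5,0,0,0]
    - [0,0,-10,0,0,0]
    - [0,0,-20,0,0,0]
    - [0,0,-25,0,0,0]
    - [-10,0,-5,0,0,0.028]
    - [-25,-4,0,0,0,0.028]
    - [-30,-6,0,0,0,0]
    - [-30,-8,0,0,0,0]
    - [-30,-8,0,0,0,0]
    - [-30,-8,0,0,0,0]

```text
time_s: 4.12
tcp_pos: [0.4538, 0.017, 0.2468]
tcp_rot: [0.724, 0.69, -0.0, 0.0]
ft_force: [1.0, -1.1, -1.2]
finger_gap: 0.0134
```

Run:
```python
from h import *
go((.4466,-.0344,.224),1.5214)
s=cam('side');crop(s,120,100,320,270,4,'pics/s4.png')
s=cam('top');crop(s,120,100,320,270,4,'pics/t4.png')
```

```text
t 4.12 tcp [0.4538 0.017  0.2468] xang 1.5216 z [ 0.e+00 -3.e-04 -1.e+00] gap 13.4 F [ 1.  -1.1 -1.2] M [-0.02  0.03 -0.03]
turn tool-z 0.0 then shift mm [-51.7  -4.7  22.8]
```

View pics/s4.png

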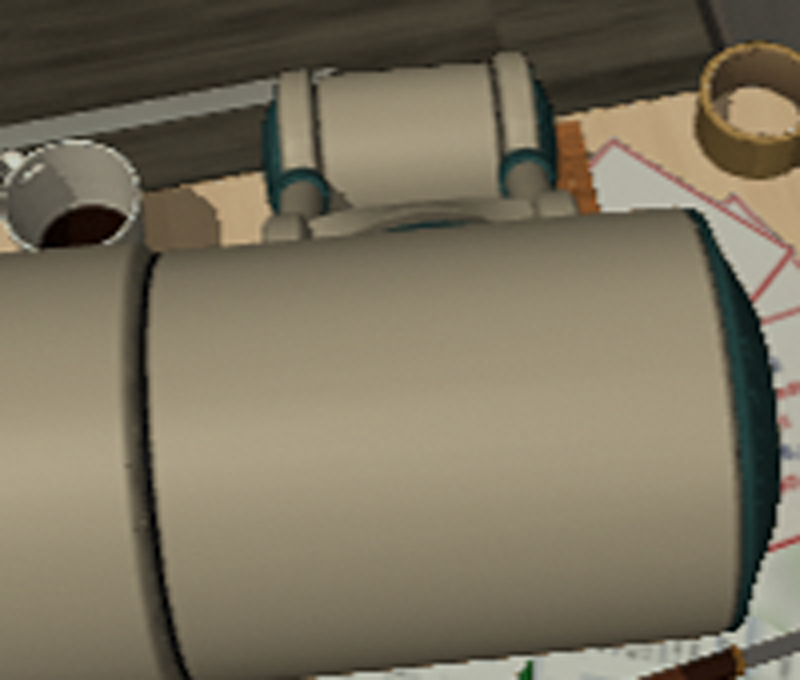

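View pics/t4.png

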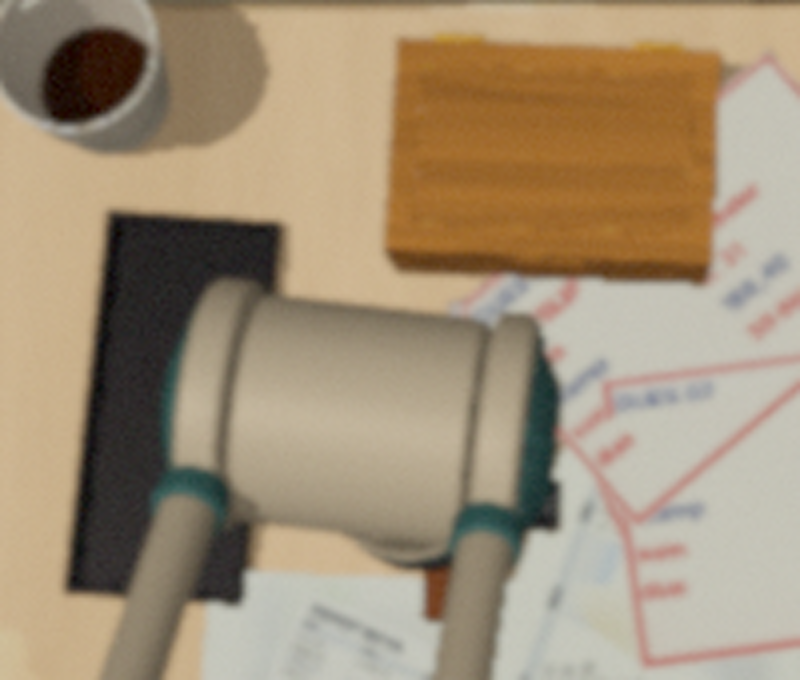

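The tray is empty and the handle shows under the wrist at crop (435,595), but the blade is hidden. Going to the standoff.

step_arm:
  steps:
    - [-17,-2,0,0,0,0]
    - [-17,-2,0,0,0,0]
    - [-18,-1,8,0,0,0]
    - [0,0,8,0,0,0]
    - [0,0,7,0,0,0]
    - [0,0,0,0,0,0]

```text
time_s: 4.72
tcp_pos: [0.4465, -0.0325, 0.2223]
tcp_rot: [0.724, 0.689, -0.001, -0.002]
ft_force: [-0.8, 0.9, -0.3]
finger_gap: 0.0135
```

Run:
```python
from h import *
go((.4466,-.0344,.224),1.5214)
s=cam('side');crop(s,170,100,370,270,4,'pics/s5.png')
s=cam('top');crop(s,170,100,370,270,4,'pics/t5.png')
```

```text
t 4.72 tcp [ 0.4465 -0.0325  0.2223] xang 1.5213 z [-0.0031  0.0014 -1.    ] gap 13.5 F [-0.8  0.9 -0.3] M [ 0.03  0.02 -0.01]
turn tool-z -0.0 then shift mm [-1.9  0.2 -1.7]
```

View pics/s5.png

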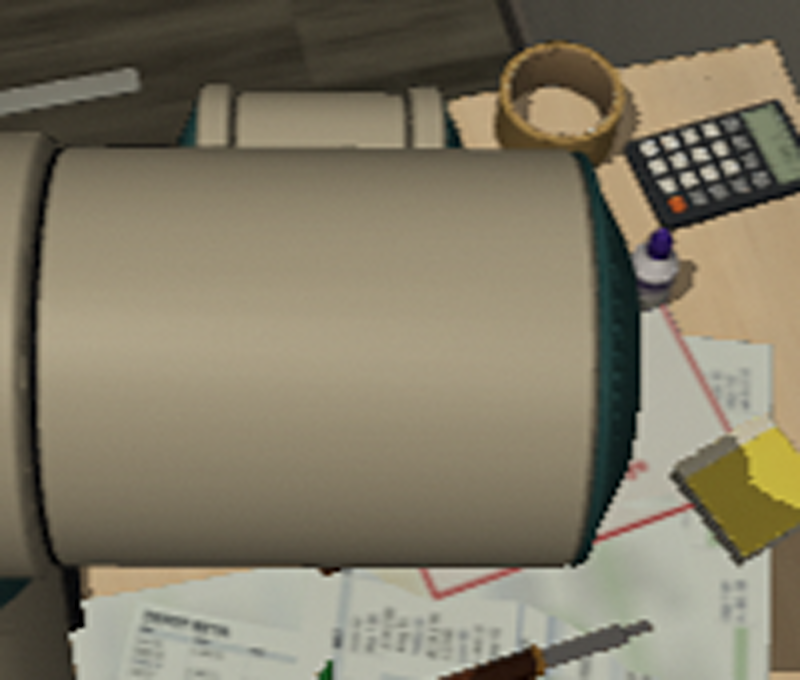

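View pics/t5.png

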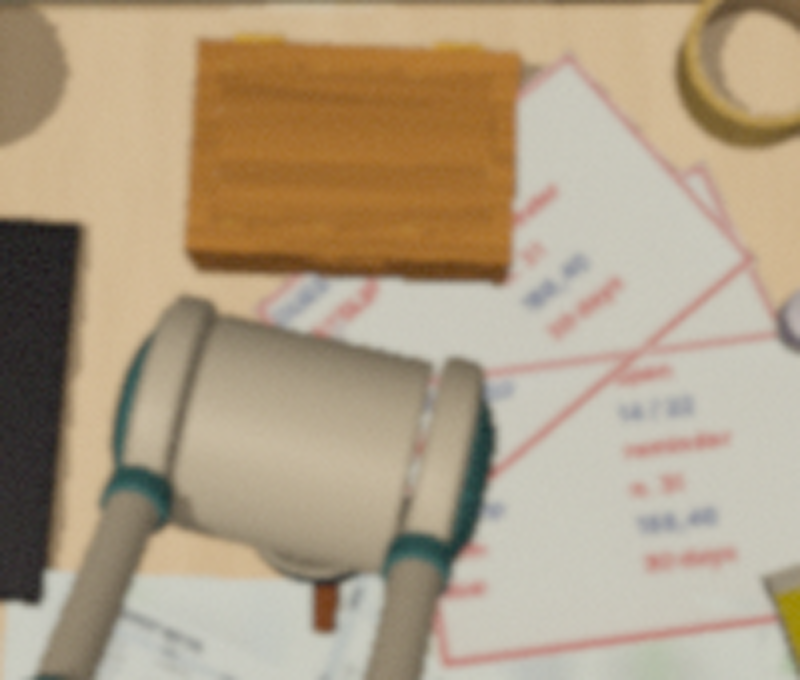

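step_arm:
  steps:
    - [-2,6,0,0,0,0]
    - [0,6,0,0,0,0]
    - [0,6,0,0,0,0]
    - [0,6,0,0,0,0]
    - [0,6,0,0,0,0]
    - [0,6,0,0,0,0]
    - [0,4,0,0,0,0]
    - [0,0,0,0,0,0]

```text
time_s: 5.48
tcp_pos: [0.4883, -0.0372, 0.2238]
tcp_rot: [0.724, 0.69, 0.0, 0.001]
ft_force: [0.4, -0.1, -0.3]
finger_gap: 0.0134
```

Run:
```python
from h import *
go((.4466,-.0344,.222),1.5214)
s=cam('top');crop(s,170,100,370,270,4,'pics/t6.png')
```

```text
t 5.48 tcp [ 0.4883 -0.0372  0.2238] xang 1.5221 z [ 1.4e-03 -2.0e-04 -1.0e+00] gap 13.4 F [ 0.4 -0.1 -0.3] M [0.03 0.06 0.02]
turn tool-z 0.001 then shift mm [  0.8 -41.8   1.8]
```

View pics/t6.png

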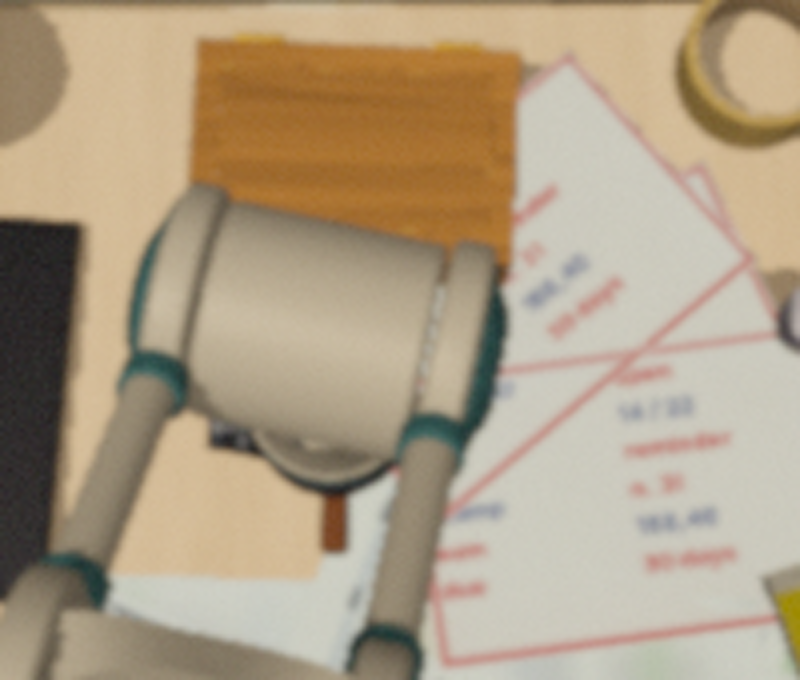

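step_arm:
  steps:
    - [0,5,0,0,0,0]
    - [0,5,0,0,0,0]
    - [0,5,0,0,0,0]
    - [0,5,0,0,0,0]
    - [0,5,0,0,0,0]
    - [0,5,0,0,0,0]
    - [0,0,0,0,0,0]

```text
time_s: 6.12
tcp_pos: [0.5184, -0.0387, 0.2238]
tcp_rot: [0.724, 0.69, 0.001, 0.001]
ft_force: [0.0, 0.4, -0.6]
finger_gap: 0.0134
```

step_arm:
  steps:
    - [0,0,-3,0,0,0]
    - [0,0,-3,0,0,0]
    - [0,0,-3,0,0,0]
    - [0,0,-3,0,0,0]
    - [0,0,-3,0,0,0]

```text
time_s: 6.53
tcp_pos: [0.5168, -0.0385, 0.239]
tcp_rot: [0.724, 0.69, 0.0, -0.0]
ft_force: [0.8, -0.6, -2.2]
finger_gap: 0.0134
```

Run:
```python
from h import *
st()
s=cam('top');crop(s,170,90,370,260,4,'pics/t7.png')
```

```text
t 6.53 tcp [ 0.5168 -0.0385  0.239 ] xang 1.522 z [-1.e-04  1.e-04 -1.e+00] gap 13.4 F [ 0.8 -0.6 -2.2] M [0.01 0.06 0.02]
```

View pics/t7.png

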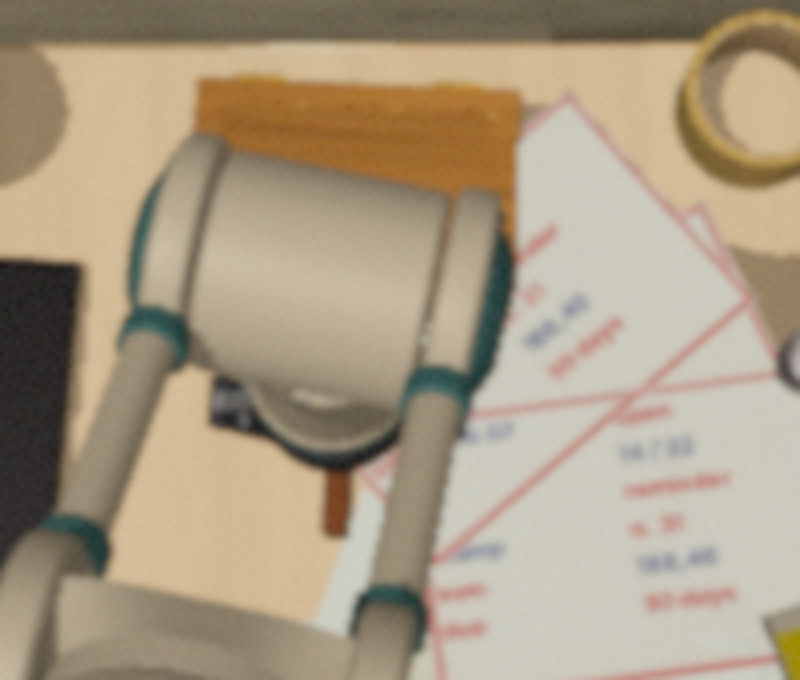

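Fz of -2.2 N means the blade bears on the lid. Carrying on along the hinge arc.

step_arm:
  steps:
    - [0,1,-6,0,0,0]
    - [0,2,-7,0,0,0]
    - [0,3,-7,0,0,0]
    - [0,3,-8,0,0,0]
    - [0,4,-7,0,0,0]
    - [0,5,-6,0,0,0]
    - [0,6,-6,0,0,0]
    - [0,6,-5,0,0,0]

```text
time_s: 7.25
tcp_pos: [0.5476, -0.04, 0.2916]
tcp_rot: [0.724, 0.69, 0.0, 0.0]
ft_force: [-0.7, 0.3, -1.6]
finger_gap: 0.0137
```

Run:
```python
from h import *
st()
s=cam('top');crop(s,170,60,370,230,4,'pics/t8.png')
```

```text
t 7.25 tcp [ 0.5476 -0.04    0.2916] xang 1.5221 z [ 6.e-04 -1.e-04 -1.e+00] gap 13.7 F [-0.7  0.3 -1.6] M [0.04 0.29 0.  ]
```

View pics/t8.png

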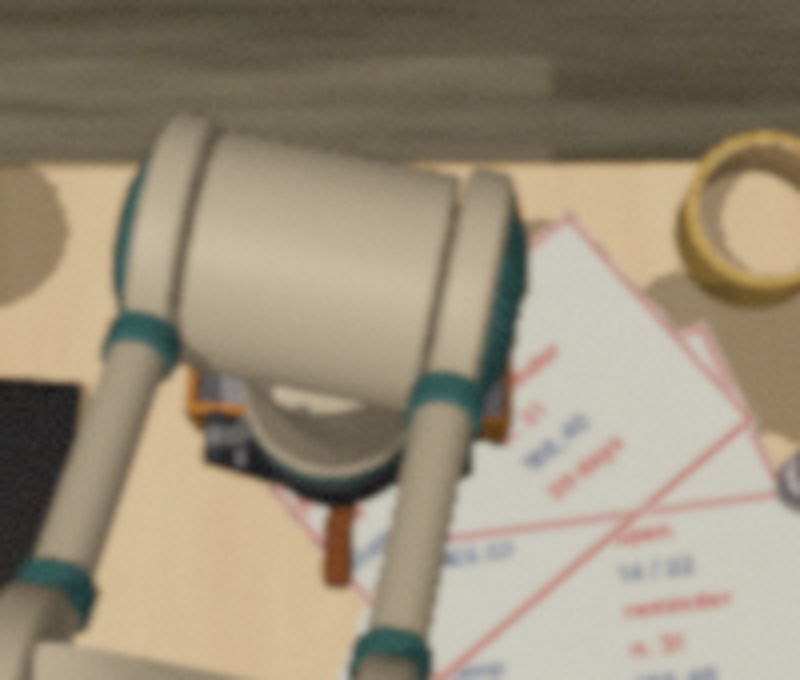

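The box's inside shows at crop (215,385), so the lid is rising.

step_arm:
  steps:
    - [0,7,-5,0,0,0]
    - [0,7,-4,0,0,0]
    - [0,7,-3,0,0,0]
    - [0,7,-3,0,0,0]
    - [0,8,-2,0,0,0]
    - [0,8,-1,0,0,0]
    - [0,8,0,0,0,0]
    - [0,8,0,0,0,0]
    - [0,3,0,0,0,0]

```text
time_s: 8.05
tcp_pos: [0.6114, -0.0432, 0.3085]
tcp_rot: [0.724, 0.69, 0.0, 0.0]
ft_force: [0.5, 0.9, -0.5]
finger_gap: 0.013
```

Run:
```python
from h import *
st()
s=cam('top');crop(s,170,60,370,230,4,'pics/t9.png')
s=cam('side');crop(s,170,60,370,230,4,'pics/s9.png')
```

```text
t 8.05 tcp [ 0.6114 -0.0432  0.3085] xang 1.522 z [ 1.1e-03 -1.0e-04 -1.0e+00] gap 13.0 F [ 0.5  0.9 -0.5] M [ 0.06  0.24 -0.05]
```

View pics/t9.png

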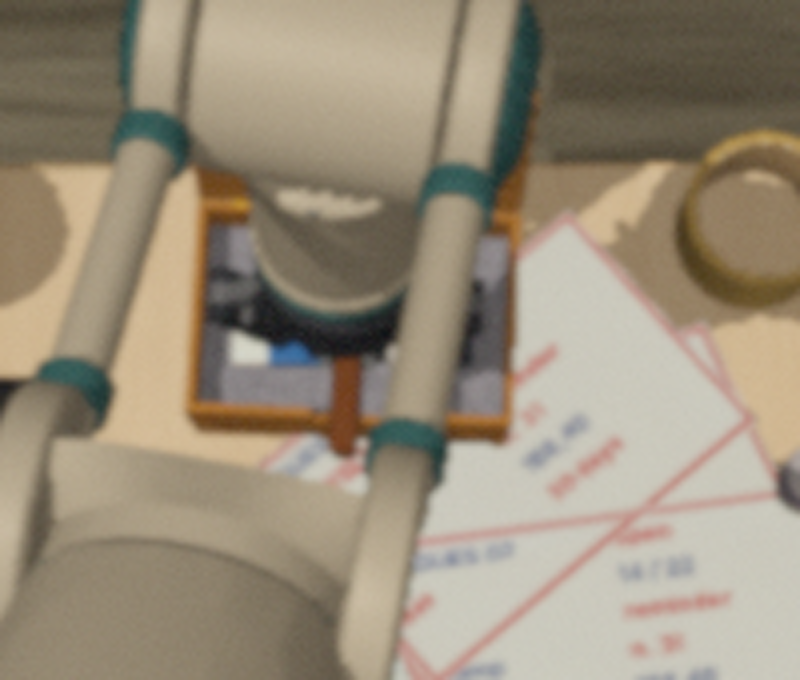

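View pics/s9.png

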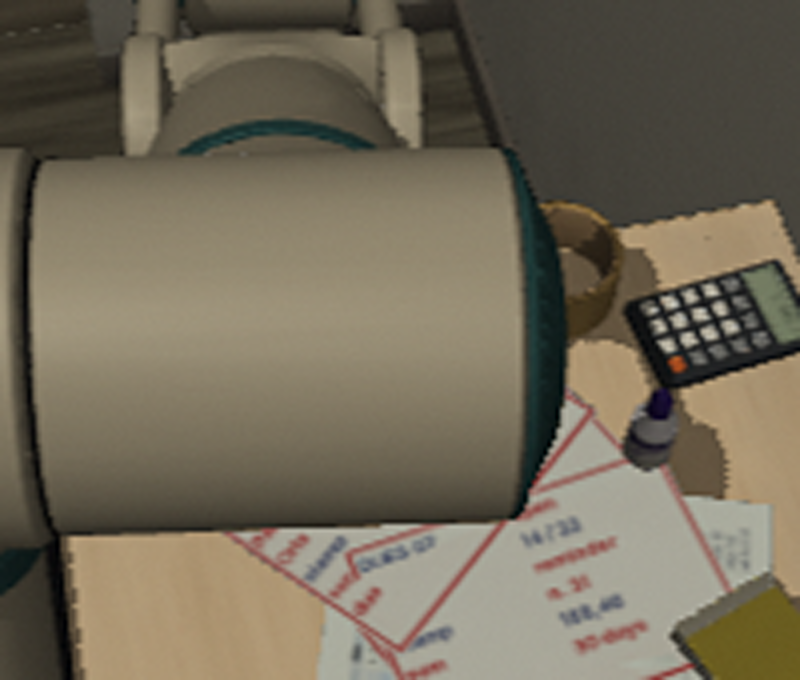

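The lid looks about upright, by geometry roughly 1.75 rad, so I'll back off and check.

step_arm:
  steps:
    - [0,-10,0,0,0,0]
    - [0,-20,0,0,0,0]
    - [0,-30,0,0,0,0]
    - [0,-35,0,0,0,0]
    - [5,-35,0,0,0,0]
    - [30,0,0,0,0,-0.028]
    - [35,0,0,0,0,-0.028]
    - [35,0,0,0,0,0]
    - [35,0,0,0,0,0]
    - [35,0,0,0,0,0]

```text
time_s: 8.98
tcp_pos: [0.4803, 0.1393, 0.3092]
tcp_rot: [0.705, 0.709, 0.0, 0.0]
ft_force: [0.2, -0.6, -0.6]
finger_gap: 0.0132
```

Run:
```python
from h import *
go((.4954,.172,.24),1.578)
s=cam('top');crop(s,120,50,320,220,4,'pics/t10.png')
s=cam('side');crop(s,130,60,330,230,4,'pics/s10.png')
```

```text
t 8.98 tcp [0.4803 0.1393 0.3092] xang 1.5773 z [ 7.e-04 -0.e+00 -1.e+00] gap 13.2 F [ 0.2 -0.6 -0.6] M [0.04 0.03 0.04]
turn tool-z -0.001 then shift mm [32.6 15.3 69.2]
```

View pics/t10.png

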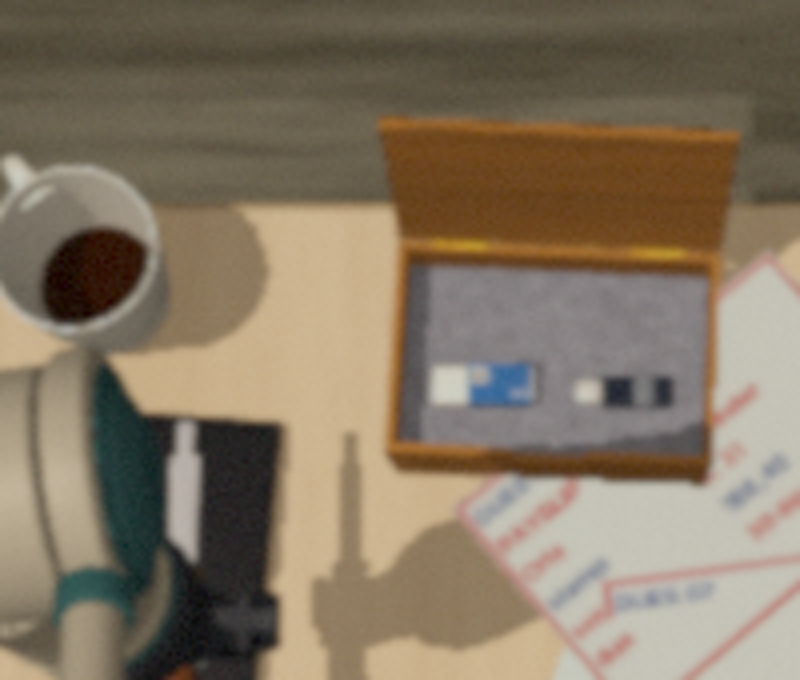

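View pics/s10.png

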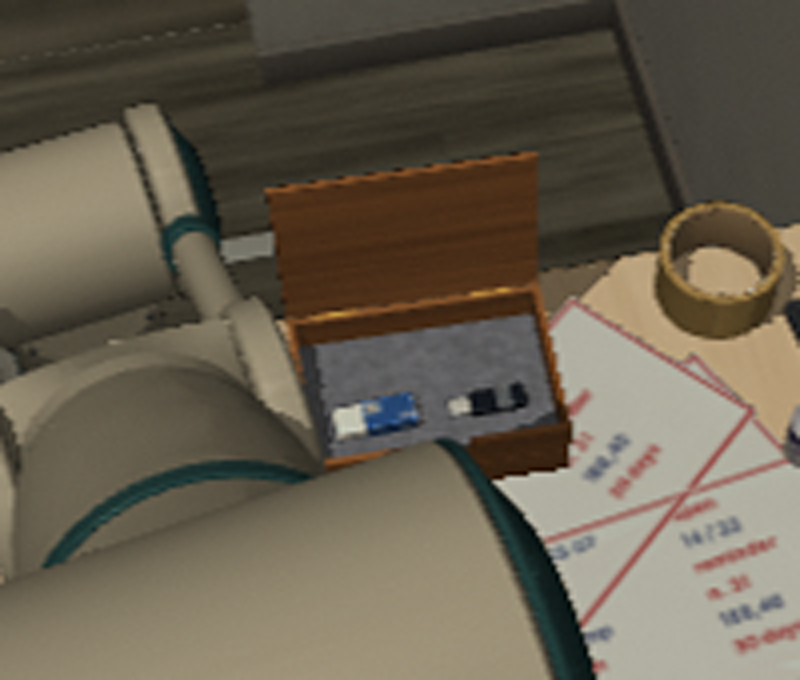

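The lid stands past upright, hinge line at crop (400,245)-(720,255) and its top edge at (380,120)-(740,135). In the box are the eraser (blue/white) at crop (485,385) and the memory stick (dark, grey end) at (622,391). I'll measure the lid angle, the blade pose and the stick.

Run:
```python
from h import *
t=cam('top');s=cam('side')
T=lambda x,y:(120+(x+.5)/4-.5,50+(y+.5)/4-.5)
S=lambda x,y:(130+(x+.5)/4-.5,60+(y+.5)/4-.5)
for a,b in[((380,118),(268,188)),((740,133),(537,154))]: print('lid top corner',tri(t,T(*a),s,S(*b)))
print('tip',plane(t,T(187,421),.140))
for n,a,b in[('metal end',(572,391),(447,406)),('far end',(672,391),(527,397)),('front edge',(640,408),None),('back edge',(640,376),None)]:
    print(n,plane(t,T(*a),.037).round(4), plane(s,S(*b),.037).round(4) if b else '')
```

```text
lid top corner (array([0.73548252, 0.03962926, 0.18791241]), np.float64(0.0001959920594071332))
lid top corner (array([ 0.72984836, -0.13732048,  0.1810799 ]), np.float64(0.0006662708474263635))
tip [0.59417023 0.14004563 0.14      ]
metal end [ 0.6361 -0.0543  0.037 ] [ 0.6408 -0.0555  0.037 ]
far end [ 0.6361 -0.1102  0.037 ] [ 0.6357 -0.1116  0.037 ]
front edge [ 0.6263 -0.0923  0.037 ] 
back edge [ 0.6447 -0.0924  0.037 ]
```

The lid is at about 1.74 rad and the blade is straight. Now laying the opener back where it came from.

step_arm:
  steps:
    - [11,5,20,0,0,0]
    - [11,5,20,0,0,0]
    - [10,5,25,0,0,0]
    - [0,0,25,0,0,0]
    - [0,0,15,0,0,0]
    - [0,0,8,0,0,0]
    - [0,0,5,0,0,0]
    - [0,0,3,0,0,0]
    - [0,0,2,0,0,0]
    - [0,0,0,0,0,0]

```text
time_s: 10.02
tcp_pos: [0.4969, 0.17, 0.1863]
tcp_rot: [0.705, 0.709, 0.001, 0.0]
ft_force: [-0.3, 0.0, -0.4]
finger_gap: 0.0131
```

Run:
```python
from h import *
st()
```

```text
t 10.02 tcp [0.4969 0.17   0.1863] xang 1.5774 z [ 1.2e-03  2.0e-04 -1.0e+00] gap 13.1 F [-0.3  0.  -0.4] M [-0.02  0.01  0.01]
```

step_arm:
  steps:
    - [0,0,1,0,0,0]
    - [0,0,1,0,0,0]
    - [0,0,1,0,0,0]
    - [0,0,0,0,0,0]

```text
time_s: 10.35
tcp_pos: [0.4965, 0.1704, 0.1829]
tcp_rot: [0.705, 0.71, 0.0, 0.0]
ft_force: [0.4, 0.1, 0.3]
finger_gap: 0.0132
```

step_arm:
  steps:
    - [0,0,1,0,0,0]
    - [0,0,1,0,0,0]
    - [0,0,0,0,0,0]

```text
time_s: 10.6
tcp_pos: [0.4965, 0.1704, 0.1828]
tcp_rot: [0.704, 0.71, 0.0, 0.0]
ft_force: [-4.3, -1.8, 15.3]
finger_gap: 0.0129
```

It touches the tray floor. Easing off and releasing.

step_arm:
  steps:
    - [0,0,-1.5,0,0,0]
    - [0,0,0,0,0,0]

```text
time_s: 10.77
tcp_pos: [0.4967, 0.1705, 0.1828]
tcp_rot: [0.704, 0.71, 0.001, 0.0]
ft_force: [-0.0, 0.2, -0.2]
finger_gap: 0.0134
```

step_arm:
  steps:
    - [0,0,0,0,0,0]
    - [0,0,0,0,0,0]
    - [0,0,0,0,0,0]
    - [0,0,-5,0,0,0]
    - [0,0,-15,0,0,0]
    - [0,0,-25,0,0,0]
    - [0,0,-35,0,0,0]
    - [0,0,-35,0,0,0]
  grip: 50

```text
time_s: 11.43
tcp_pos: [0.496, 0.1702, 0.2979]
tcp_rot: [0.705, 0.71, -0.001, -0.001]
ft_force: [0.2, 0.6, -0.8]
finger_gap: 0.0499
```

Run:
```python
from h import *
go((.6355,-.0825,.32),-0.049)
s=cam('top');crop(s,120,100,320,270,4,'pics/t11.png')
```

```text
t 11.43 tcp [0.496  0.1702 0.2979] xang 1.5779 z [-2.5e-03 -4.0e-04 -1.0e+00] gap 49.9 F [ 0.2  0.6 -0.8] M [ 0.03 -0.04  0.04]
turn tool-z 1.627 then shift mm [151.7 245.6 -22.1]
```

View pics/t11.png

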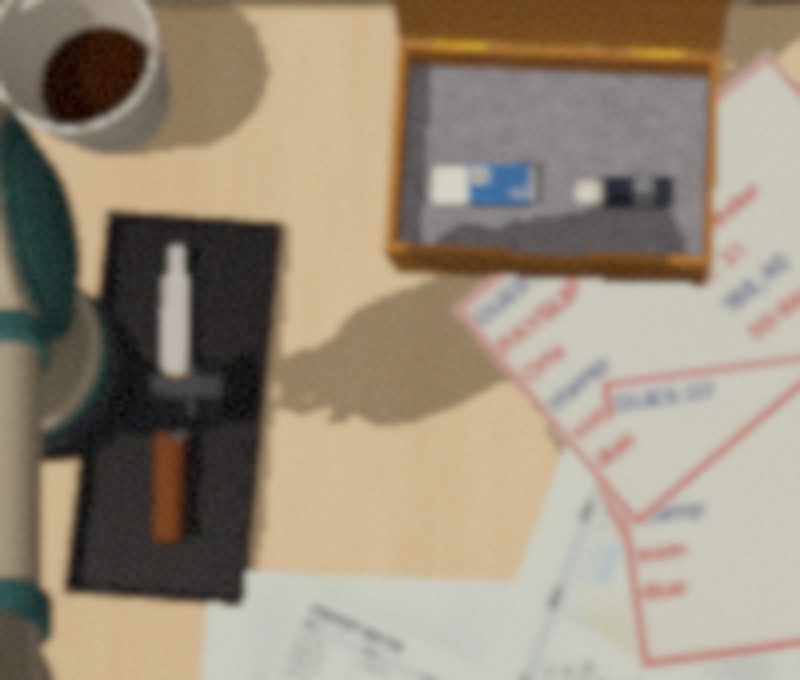

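The opener lies back in the tray: handle at crop (170,490), tip at (177,245). Turning the tool for the stick.

step_arm:
  steps:
    - [0,0,-3,0,0,0.117]
    - [0,0,-3,0,0,0.117]
    - [0,0,-3,0,0,0.117]
    - [0,0,-3,0,0,0.117]
    - [0,0,-3,0,0,0.117]
    - [0,0,-3,0,0,0.117]
    - [0,0,-3,0,0,0.117]
    - [0,0,0,0,0,0.117]
    - [0,0,0,0,0,0.117]
    - [0,0,0,0,0,0.117]
  grip: 34

```text
time_s: 12.32
tcp_pos: [0.4965, 0.1703, 0.3183]
tcp_rot: [0.98, 0.2, 0.0, -0.0]
ft_force: [-0.7, -0.3, 0.3]
finger_gap: 0.0341
```

step_arm:
  steps:
    - [0,0,0,0,0,0.117]
    - [0,0,0,0,0,0.117]
    - [0,0,0,0,0,0.117]
    - [0,0,0,0,0,0.1]
    - [15,25,0,0,0,0]
    - [15,25,0,0,0,0]
    - [15,25,0,0,0,0]
    - [15,25,0,0,0,0]
    - [15,25,0,0,0,0]
    - [15,25,0,0,0,0]

```text
time_s: 13.15
tcp_pos: [0.5805, 0.0153, 0.3182]
tcp_rot: [1.0, -0.022, 0.0, -0.0]
ft_force: [1.1, -1.0, -0.4]
finger_gap: 0.0337
```

Run:
```python
from h import *
go((.6365,-.087,.28),-0.035)
```

```text
t 13.15 tcp [0.5805 0.0153 0.3182] xang -0.043 z [ 1.e-04  2.e-04 -1.e+00] gap 33.7 F [ 1.1 -1.  -0.4] M [-0.    0.02  0.06]
turn tool-z -0.008 then shift mm [ 59.6 100.3  38.2]
```

step_arm:
  steps:
    - [15,25,0,0,0,0]
    - [15,25,0,0,0,0]
    - [15,25,0,0,0,0]
    - [15,25,0,0,0,0]
    - [0,0,20,0,0,0]
    - [0,0,20,0,0,0]
    - [0,0,0,0,0,0]

```text
time_s: 13.73
tcp_pos: [0.6343, -0.0864, 0.2741]
tcp_rot: [1.0, -0.022, -0.004, -0.001]
ft_force: [-1.1, 0.4, 0.3]
finger_gap: 0.0337
```

Run:
```python
from h import *
go((.6365,-.087,.205),-0.04)
s=cam('top');crop(s,190,70,350,200,5,'pics/t12.png')
s=cam('side');crop(s,170,60,330,190,5,'pics/s12.png')
```

```text
t 13.73 tcp [ 0.6343 -0.0864  0.2741] xang -0.0442 z [-0.0079  0.0021 -1.    ] gap 33.7 F [-1.1  0.4  0.3] M [-0.    0.06 -0.02]
turn tool-z -0.004 then shift mm [ 2.3  0.6 69.1]
```

View pics/t12.png

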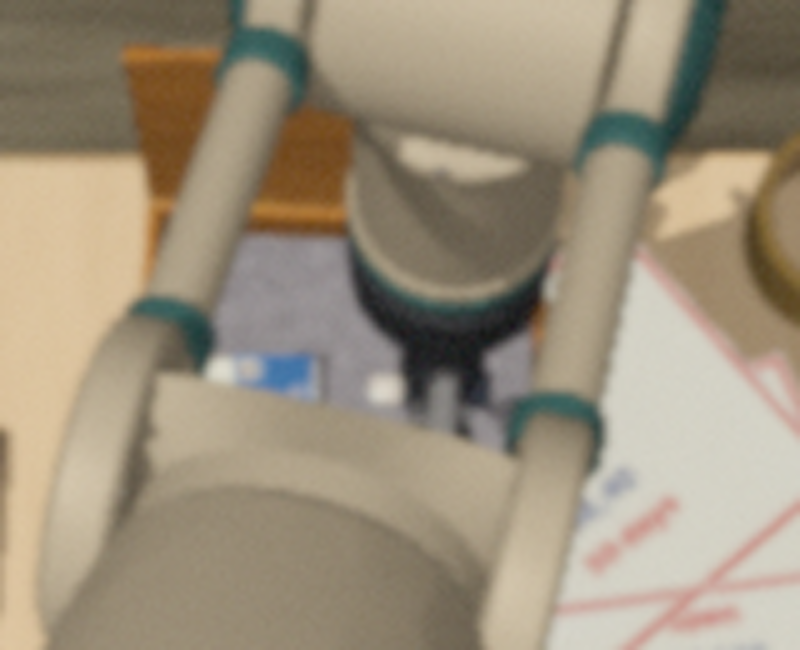

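View pics/s12.png

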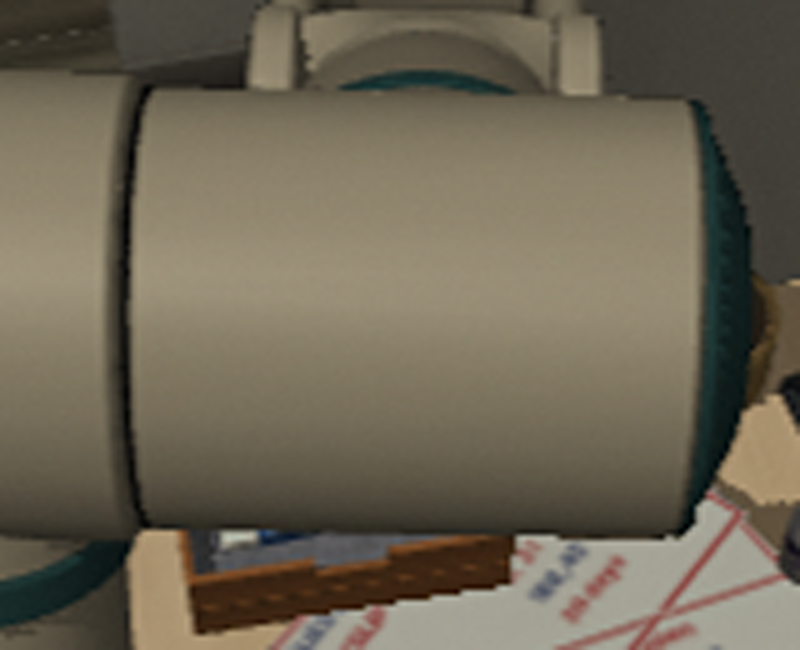

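step_arm:
  steps:
    - [2,0,15,0,0,0]
    - [0,0,15,0,0,0]
    - [0,0,15,0,0,0]
    - [0,0,10,0,0,0]
    - [0,0,6,0,0,0]
    - [0,0,4,0,0,0]
    - [0,0,2,0,0,0]
    - [0,0,0,0,0,0]

```text
time_s: 14.5
tcp_pos: [0.6378, -0.0859, 0.2115]
tcp_rot: [1.0, -0.021, 0.0, 0.0]
ft_force: [0.6, -0.2, 0.7]
finger_gap: 0.0341
```

Run:
```python
from h import *
go((.6365,-.087,.206),-0.04)
```

```text
t 14.5 tcp [ 0.6378 -0.0859  0.2115] xang -0.0429 z [ 6.e-04 -1.e-04 -1.e+00] gap 34.1 F [ 0.6 -0.2  0.7] M [ 0.   -0.02 -0.  ]
turn tool-z -0.003 then shift mm [-1.3  1.1  5.5]
```

step_arm:
  steps:
    - [-1,0,2,0,0,0]
    - [0,0,2,0,0,0]
    - [0,0,1.5,0,0,0]
    - [0,0,0,0,0,0]

```text
time_s: 14.83
tcp_pos: [0.6365, -0.0859, 0.2056]
tcp_rot: [1.0, -0.022, -0.0, -0.0]
ft_force: [-0.0, 1.0, -0.1]
finger_gap: 0.0338
```

step_arm:
  steps:
    - [0,0,0,0,0,0]
    - [0,0,0,0,0,0]
    - [0,0,0,0,0,0]
    - [0,0,0,0,0,0]
    - [0,0,0,0,0,0]
  grip: 10
  newtons: 40

```text
time_s: 15.25
tcp_pos: [0.6368, -0.086, 0.2059]
tcp_rot: [1.0, -0.022, 0.0, 0.0]
ft_force: [-0.3, -0.7, 1.5]
finger_gap: 0.0166
```

The stick is gripped (gap 16.6 mm). Lifting it and moving to the pad.

step_arm:
  steps:
    - [0,0,-5,0,0,0]
    - [0,0,-15,0,0,0]
    - [0,0,-25,0,0,0]
    - [0,0,-35,0,0,0]
    - [0,0,-35,0,0,0]
    - [-20,20,0,0,0,0]
    - [-25,25,0,0,0,0]
    - [0,0,0,0,0,-0.108]
    - [0,0,0,0,0,-0.108]
    - [0,0,0,0,0,-0.108]

```text
time_s: 16.08
tcp_pos: [0.5891, -0.1295, 0.3212]
tcp_rot: [0.99, 0.142, 0.0, 0.0]
ft_force: [0.3, -0.3, -0.9]
finger_gap: 0.0162
```

Run:
```python
from h import *
go((.403,-.323,.32),0.28)
s=cam('top');crop(s,190,70,390,240,4,'pics/t13.png')
```

```text
t 16.08 tcp [ 0.5891 -0.1295  0.3212] xang 0.2852 z [ 4.e-04  0.e+00 -1.e+00] gap 16.2 F [ 0.3 -0.3 -0.9] M [ 0.01 -0.01  0.04]
turn tool-z 0.005 then shift mm [-232.3  134.6    1.2]
```

View pics/t13.png

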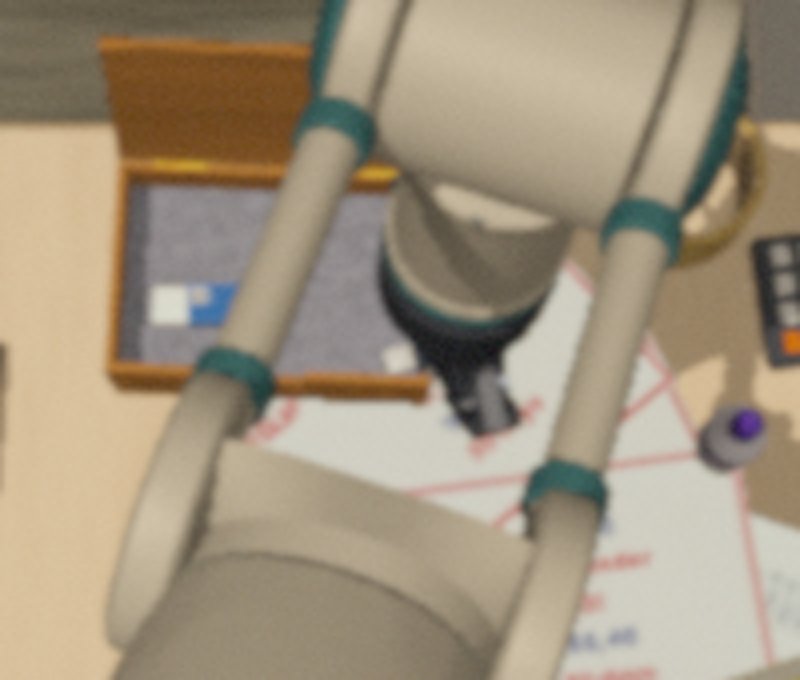

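The stick is held, with its grey end at crop (400,357). The eraser is still in the box and the bottle is upright.

step_arm:
  steps:
    - [-29,17,0,0,0,0]
    - [-29,17,0,0,0,0]
    - [-29,17,0,0,0,0]
    - [-29,17,0,0,0,0]
    - [-29,17,0,0,0,0]
    - [-29,17,0,0,0,0]
    - [-29,17,0,0,0,0]
    - [-29,16,0,0,0,0]
    - [0,0,25,0,0,0]
    - [0,0,25,0,0,0]

```text
time_s: 16.97
tcp_pos: [0.4035, -0.325, 0.2719]
tcp_rot: [0.991, 0.137, 0.001, 0.002]
ft_force: [0.5, 0.4, -0.4]
finger_gap: 0.0164
```

Run:
```python
from h import *
go((.403,-.323,.198),0.28)
s=cam('top');crop(s,300,160,460,290,5,'pics/t14.png')
s=cam('side');crop(s,270,130,430,260,5,'pics/s14.png')
```

```text
t 16.97 tcp [ 0.4035 -0.325   0.2719] xang 0.2752 z [ 0.0034 -0.0038 -1.    ] gap 16.4 F [ 0.5  0.4 -0.4] M [0.04 0.   0.03]
turn tool-z -0.005 then shift mm [ 0.1 -2.1 73.9]
```

View pics/t14.png

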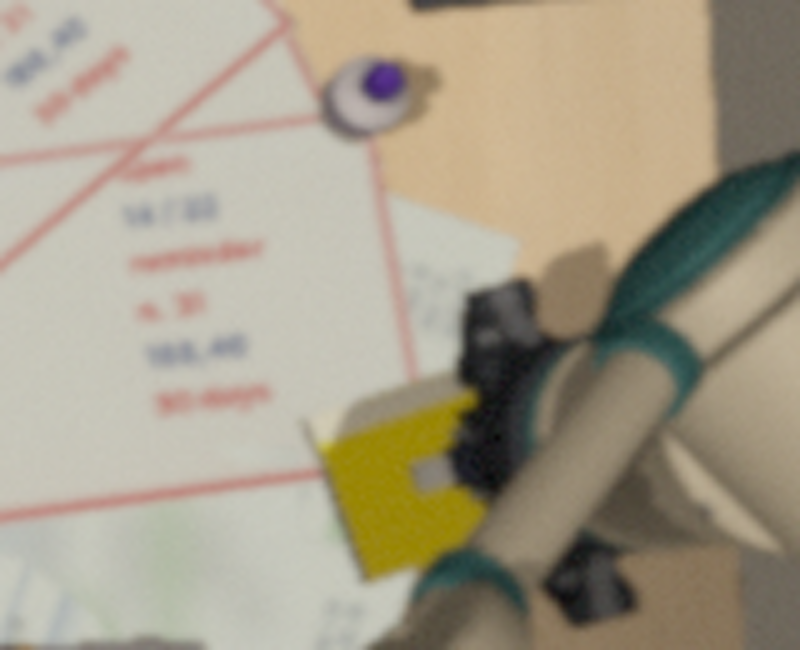

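View pics/s14.png

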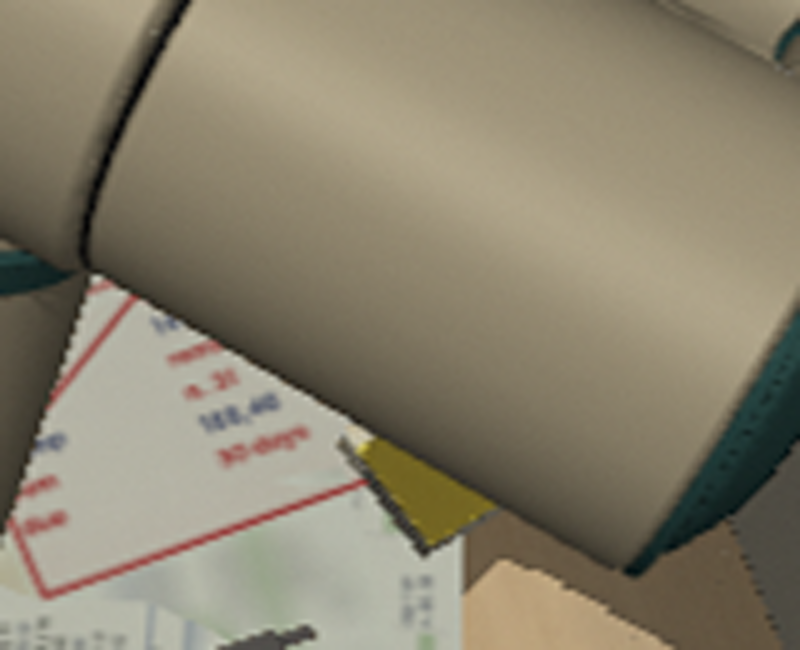

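The stick is level with the pad's edges and above its middle (grey end at crop (415,475)). Lowering.

step_arm:
  steps:
    - [0,-2,15,0,0,0]
    - [0,0,18,0,0,0]
    - [0,0,15,0,0,0]
    - [0,0,10,0,0,0]
    - [0,0,6,0,0,0]
    - [0,0,3,0,0,0]
    - [0,0,2,0,0,0]
    - [0,0,0,0,0,0]

```text
time_s: 17.73
tcp_pos: [0.404, -0.3212, 0.202]
tcp_rot: [0.99, 0.14, 0.0, 0.0]
ft_force: [-0.1, -0.5, 1.4]
finger_gap: 0.0161
```

Run:
```python
from h import *
go((.403,-.323,.198),0.28)
```

```text
t 17.73 tcp [ 0.404  -0.3212  0.202 ] xang 0.281 z [ 5.e-04 -4.e-04 -1.e+00] gap 16.1 F [-0.1 -0.5  1.4] M [-0.03 -0.02  0.03]
turn tool-z 0.001 then shift mm [-1.5  1.4  4. ]
```

step_arm:
  steps:
    - [0,0,1,0,0,0]
    - [0,0,1,0,0,0]
    - [0,0,0,0,0,0]

```text
time_s: 17.98
tcp_pos: [0.4038, -0.3212, 0.2]
tcp_rot: [0.99, 0.14, 0.0, 0.0]
ft_force: [0.1, 0.7, 0.6]
finger_gap: 0.0165
```

step_arm:
  steps:
    - [0,0,1,0,0,0]
    - [0,0,0,0,0,0]

```text
time_s: 18.15
tcp_pos: [0.4037, -0.3211, 0.1987]
tcp_rot: [0.99, 0.14, 0.0, 0.0]
ft_force: [-0.3, 0.1, -0.9]
finger_gap: 0.0165
```

step_arm:
  steps:
    - [0,0,1,0,0,0]
    - [0,0,0,0,0,0]

```text
time_s: 18.32
tcp_pos: [0.4037, -0.3211, 0.1985]
tcp_rot: [0.99, 0.14, 0.0, 0.0]
ft_force: [-1.3, 0.7, 6.7]
finger_gap: 0.0162
```

Contact with the pad. Releasing.

step_arm:
  steps:
    - [0,0,-0.5,0,0,0]
    - [0,0,0,0,0,0]
    - [0,0,0,0,0,0]
    - [0,0,0,0,0,0]
    - [0,0,-4,0,0,0]
    - [0,0,-15,0,0,0]
    - [0,0,-30,0,0,0]
    - [0,0,-35,0,0,0]
    - [0,0,-35,0,0,0]
    - [0,0,-35,0,0,0]
  grip: 34

```text
time_s: 19.15
tcp_pos: [0.4034, -0.3208, 0.3538]
tcp_rot: [0.99, 0.14, -0.0, -0.0]
ft_force: [0.5, -0.8, 0.1]
finger_gap: 0.034
```

step_arm:
  steps:
    - [-30,-20,0,0,0,0]
    - [-30,-20,0,0,0,0]
    - [-30,-20,0,0,0,0]
    - [-30,-20,0,0,0,0]
    - [-25,-20,0,0,0,0]
    - [0,0,0,0,0,0]

```text
time_s: 19.65
tcp_pos: [0.2325, -0.2616, 0.3516]
tcp_rot: [0.99, 0.139, -0.002, -0.002]
ft_force: [0.5, -0.2, -0.3]
finger_gap: 0.0339
```

Run:
```python
from h import *
st()
s=cam('top');crop(s,350,160,450,290,5,'pics/t15.png');cv2.imwrite('pics/t15f.png',s['img'][:,:,::-1])
s=cam('side');cv2.imwrite('pics/s15.png',s['img'][:,:,::-1])
```

```text
t 19.65 tcp [ 0.2325 -0.2616  0.3516] xang 0.279 z [-0.0043  0.004  -1.    ] gap 33.9 F [ 0.5 -0.2 -0.3] M [ 0.02 -0.01  0.01]
```

View pics/t15.png

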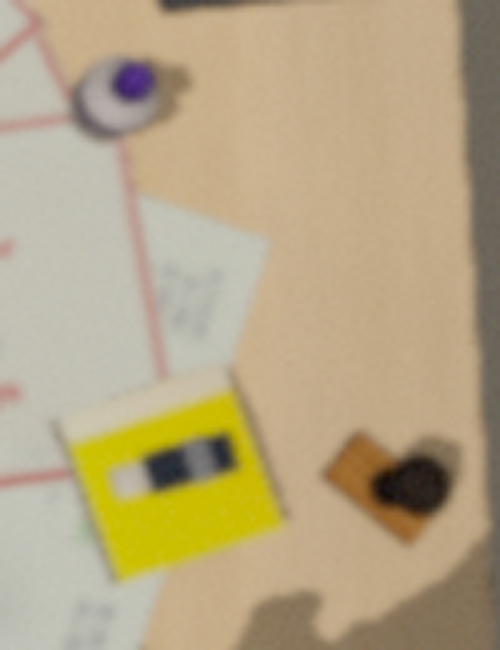

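View pics/t15f.png

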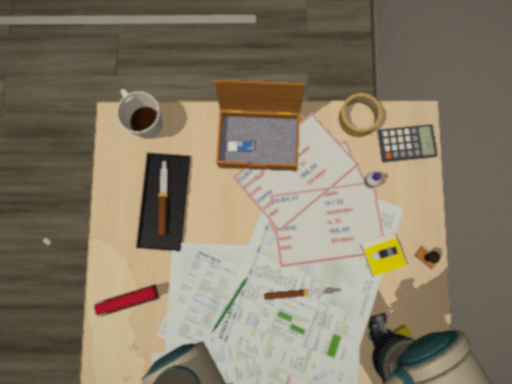

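View pics/s15.png

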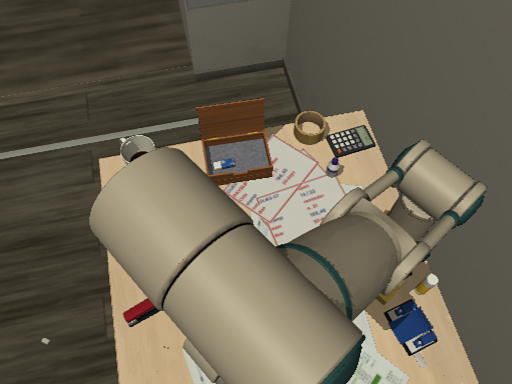

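Every part of the job checks out in the top view: stick flat on the pad at (387,254), opener in the tray at (163,200), lid open at (260,95), eraser in the box at (240,146), and ink bottle upright at (374,179). The gripper touches nothing, so I'm handing in.

Run:
```python
from workcell import env
print(env.sign_off())
```

```text
the job is handed in; nothing more can be done
None
```

I finished the job and handed it in at about 20 s of the 58 s allowed; the hand-in gives no verdict.

- **Opener:** I took the letter opener from the pen tray, the one farther from the base (0.54 m against 0.33 m). I pushed its blade about 40 mm into the notch and prised and swung the lid open. I then laid it back in the tray.
- **Lid:** it measured about 1.74 rad from two views after I backed off, and it still stood open in the last pictures.
- **Memory stick:** I lowered it onto the note pad until it touched (6.7 N) before releasing. It lies flat, near the middle of the pad and in line with its edges.
- **Eraser and bottle:** the eraser is still in the box, and the ink bottle is still upright.

- **Forces:** the highest reading I saw was about 15 N, when the opener touched the tray floor.
- **Blade hidden:** the arm blocked the cameras' view of the blade during insertion. I judged it by position and force; the lid's push-back and the box inside coming into view then confirmed it.
- **Object direction:** the stick and eraser lay with their long sides along the box's width, not along its x as the notes could be read. I turned the gripper to suit.
- **Last side picture:** the arm hid the tray and pad in it, so those two checks rest on the top camera alone.

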